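# Start up the board preheater in order

### The arm

A 6-joint arm with a two-finger parallel gripper is mounted at the origin on the work surface. World frame = base frame: x ahead of the robot, y to its left, z up, the work surface at z = 0. Lengths are in mm, angles in rad, forces in N, time in s.
With the tool pointing down it reaches from about 325 to 900 mm from the base axis. Payload 3.5 kg.
Tool frame: the origin (TCP) lies at the centre of the arm's flange, where the gripper is bolted on; the fingertips stand 173 mm ahead of it and the grasp point (between the pads) lies 155 mm ahead of it; z points along the fingers, y is the line along which they close (so a half turn about z gives the same grasp; the last joint's range is limited). The gripper opens to 85 mm and grips with 20 to 120 N. Pads are 22 mm wide; open, the fingers measure 114 mm over their backs; the gripper's body (76 mm by 85 mm) begins 54 mm behind the grasp point. The pads swing forward as they close: fully open they stand 13 mm farther back than shut.
Start: joints at [-1.226, 0.276, -0.026, 1.268, 0, 1.467], TCP at [270.603, -563.38, 404.713] pointing down, gripper open.
Joint ranges: [-3.12, 3.12], [-0.85, 1.88], [-1.08, 1.24], [-1.95, 2.15], [-1.57, 1.53], [-3.14, 3.14]. Speed limits (rad/s): [2.57, 2.57, 3.14, 3.14, 3.14, 3.14].

### API

Orientations are given as a unit quaternion [w, x, y, z].
In Python, from station import arm gives the robot as it stands. The module is installed in compiled form; this text tells all that it offers.
- The arm moves only by the tool jog_arm, never from a script. Its argument "moves" is a list of rows, each an object with "slide": the shift along the tool's x, y, z in cm, a list of three; "twist": the turn, a rotation vector about the tool's x, y, z in degrees, a list of three; "fingers": the finger opening in cm, from 0 to 8.54. In form: [{"slide": [tx, ty, tz], "twist": [ax, ay, az], "fingers": fingers}, ...]. A call has 1 to 5 rows; each row is the pose to reach, as a shift and turn from the pose commanded when the call began, along the tool's axes at that moment; what a row does not reach only later rows make up. A row lasts 1/12 s, in which the tool goes at most 41.7 mm and 7.16 degrees, less where a joint would pass 70% of its speed; a pose out of reach is approached as far as the arm can. A call with a gripper value outside its range is refused whole. The fingers move at their own pace and stop on an object; "newtons" is the grip in N (left out, the last holds). Time passes only in rows, so rows that repeat a pose let the fingers close. It gives the time, the measured TCP pose, the force, the opening and the grip force at its end, in the units of the state.
- arm.state(): the state, without advancing time (a new reading comes with each control period).
- arm.grab_frame(name): name is "scene" or "top" or "wrist"; returns a dict with "img" (480x640x3 uint8, blue, green, red), "fovy" (degrees; the focal length in pixels is half the picture's height over the tangent of half this angle, whatever the lens; pixels are square), "cx", "cy" (the principal point, pixels), "extrinsics" (4x4, takes a point from camera to world coordinates). Camera axes: x right, y up, looking along -z (the intrinsics and any distortion apply to the point x, -y, -z); pixel columns grow to the right and rows downward; lengths in mm; the calibration is good to about 2 mm. A picture is of the moment at which its call begins. There is no depth.
- arm.close_job(): hands the job in; it is judged then, once.
The state is a dict: "time": time; "qpos": joint angles; "qvel": joint speeds; "joint_efforts": joint torques, N m; "position": TCP position; "tool_rot": TCP orientation; "wrist_force": force on the tool from outside, world axes, zero at the start; "wrist_torque": the same for the moment, N m; "width": opening from 0.0 (shut) to 1.0 (fully open); "grip_force": force on a finger pad.
Only numpy, scipy, OpenCV 4.12 (cv2) and the standard library are available. Lean on these libraries where they do the work, as an engineer would, in place of code of your own. Each camera call takes 0.05 s, during which the arm holds its last target. There are 200 camera calls.

### The job

With the closed fingertips, switch on the preheating station in this order: tip the large main rocker on the socket block fully over to on (press its raised end down), then push the round button on top of the fume extractor all the way in, and then press the long bar-shaped start key on the preheater fully down, keep it down for at least one second and let it come up again. Only press: do not pick up or push any of the equipment aside, leave the small rockers and the round keys alone, and do not disturb the things lying around.

Things in the scene. Friction and masses are not known exactly. Their poses are not given: they have to be found in the camera images.
- block: switched socket block: loose aluminium box 220 (x) x 100 (y) x 45 mm high, 0.8 kg; origin at the centre of its underside, x away from the robot at yaw 0. Large rocker near its far end (x +70 mm), two small rockers at x 0, y +-25 mm, two black adapters 32 mm tall at x -70 mm. Stands left or right of the preheater, the fume extractor on the other side
- power_rocker (a joint): main rocker of the block, the largest: 44 mm long (along the block's x), 26 wide, pivoted at its middle. rad; 0 = off (far half, towards the block's +x, slopes up 9 mm to its end), 0.4 = fully on, at its stop (far half level, its top 55 mm above the table). Grows as the far half is pressed down; needs 3 to 5 N there and stays where it is left
- power_rocker_press (a point): point on the top of the raised far half of the main rocker, 14 mm from its pivot; moves with it; 60 mm above the table when off, 55 mm when on; axes of the block, when off
- outlet_a (a joint): small rocker (26 x 14 mm) on the block at y +25 mm, for one outlet; rad, 0 = off, 0.4 = on; to be left off
- outlet_b (a joint): small rocker (26 x 14 mm) on the block at y -25 mm, for the other outlet; rad, 0 = off, 0.4 = on; to be left off
- extractor: fume extractor: loose grey box 110 (x) x 170 (y) x 160 mm high, about 0.95 kg, with a round fan grille on its front and back; origin at the centre of its underside, x points away from the robot at yaw 0. Its push button is on top at y +35 mm, the flux pot on top at about y -45 mm
- fan_button (a joint): fan push button of the extractor, black, round, 30 mm wide, sticking out of the top by 16 mm when off. m; 0 = out (off), 0.008 = fully in (on, at its stop). Slides straight down, takes about 3 N, and stays in where it is pushed
- fan_button_top (a point): centre of the fan button's top face, 176 mm above the table when out; moves with it; axes of the extractor
- preheater: board preheater: fixed white box 200 (x) x 200 (y) x 60 mm high with a dark hot plate on top and a row of four black keys along the near edge of its top; origin at the centre of its underside, x points away from the robot at yaw 0. Keys at x -70 mm: start key at y +45 mm, three round keys at y -20, -47 and -74 mm
- start_key (a joint): start key of the preheater: the long bar-shaped key, 18 (x) x 52 (y) mm, standing 9 mm out of the top. m; 0 = up, 0.005 = fully down at its stop. A spring brings it back up; it moves from 1.5 N and is fully down at 5 N; it counts as down beyond 0.004
- start_key_top (a point): centre of the start key's top face, 69 mm above the table when up; moves with it; axes of the preheater
- key_1 (a joint): small round key, 16 mm wide, on the preheater at y -20 mm; m, 0 = up, 0.005 = down; spring return; to be left alone
- key_2 (a joint): small round key, 16 mm wide, on the preheater at y -47 mm; m, 0 = up, 0.005 = down; spring return; to be left alone
- key_3 (a joint): small round key, 16 mm wide, on the preheater at y -74 mm; m, 0 = up, 0.005 = down; spring return; to be left alone
- board: loose green phone circuit board 55 x 110 x 6 mm lying on the preheater's plate; origin at the centre of its underside; to be left alone
- flux_pot: small loose jar, 34 mm wide, 35 mm tall, standing on top of the fume extractor beside its button; origin at the centre of its underside; to be left alone
- tweezers: steel tweezers, about 125 mm long, 6 mm high, lying on the table in front of the preheater's keys; origin at the centre of its underside; to be left alone
- dispenser: glass dispenser jar, 60 mm wide, 125 mm tall, beyond the preheater; origin at the centre of its underside; to be left alone
- swab_can: yellow open can of cotton swabs, 66 mm wide, 110 mm tall with the swabs, beyond the preheater; origin at the centre of its underside; to be left alone
- solder_reel: aluminium solder reel, 56 mm wide, 38 mm tall; origin at the centre of its underside; to be left alone
- screw_cup: white screw cup, 60 mm wide, 40 mm tall; origin at the centre of its underside; to be left alone
There are look-alikes about, which are no part of the job. Several things have the shape of the block; the one meant has the colours described above.

How it is judged (in metres and radians):
On the way, in this order (a step that is already met when the one before it is completed fails the run):
1. the main rocker of the socket block is on (value of joint power_rocker above 0.34 rad), for 0.2 s.
2. the fume extractor's button is pushed in (value of joint fan_button above 0.0065 m), for 0.2 s.
3. the start key is held down for a second (value of joint start_key above 0.004 m and value of joint power_rocker above 0.34 rad and value of joint fan_button above 0.0065 m), for 0.9 s.
4. the start key is let up (value of joint start_key below 0.0015 m), for 0.1 s.
At the end, for the whole second after the job is handed in: main rocker on (above 0.34 rad of 0.4), fan button in (above 6.5 mm of 8), start key up again (below 1.5 mm), small rockers off (below 0.15 rad), round keys up (below 2 mm), block, extractor and all bystanders within 30 mm of where they began, block and extractor standing upright (value of joint power_rocker above 0.34 rad and value of joint fan_button above 0.0065 m and value of joint start_key below 0.0015 m and not (value of joint outlet_a above 0.15 rad) and not (value of joint outlet_b above 0.15 rad) and not (value of joint key_1 above 0.002 m) and not (value of joint key_2 above 0.002 m) and not (value of joint key_3 above 0.002 m) and not (distance of block from where it was at the start of the episode above 0.03 m) and not (distance of extractor from where it was at the start of the episode above 0.03 m) and not (distance of board from where it was at the start of the episode above 0.03 m) and not (distance of flux_pot from where it was at the start of the episode above 0.03 m) and not (distance of tweezers from where it was at the start of the episode above 0.03 m) and not (distance of dispenser from where it was at the start of the episode above 0.03 m) and not (distance of swab_can from where it was at the start of the episode above 0.03 m) and not (distance of solder_reel from where it was at the start of the episode above 0.03 m) and not (distance of screw_cup from where it was at the start of the episode above 0.03 m) and angle between each of block, extractor's own z axis and vertical below 0.15 rad); the robot touches nothing.
It fails at once if the fan button was pushed before the main rocker was on (value of joint fan_button above 0.004 m and value of joint power_rocker below 0.25 rad).
It fails at once if the start key was pressed before the fan was on (value of joint start_key above 0.0025 m and value of joint fan_button below 0.005 m).
It fails at once if a small rocker or a round key was pressed (value of joint any of outlet_a, outlet_b above 0.15 rad or value of joint any of key_1, key_2, key_3 above 0.002 m).
It fails at once if the block or the extractor was lifted, tipped or pushed aside by more than 30 mm (distance of any of block, extractor from where it was at the start of the episode above 0.03 m or height (world z) of any of block, extractor above 0.01 m or angle between any of block, extractor's own z axis and vertical above 0.2 rad).
It fails at once if a bystander was moved by more than 30 mm or picked up (distance of any of board, flux_pot, tweezers, dispenser, swab_can, solder_reel, screw_cup from where it was at the start of the episode above 0.03 m).
It also fails if it takes over 64 s, if anything falls off the work surface, if the arm or the gripper's body presses on something with over 40 N, if the wrist force passes 120 N, or if a joint passes its speed limit or range.

## Working session

There is one attempt and no reset: what is moved stays moved. The work goes in short steps, Python scripts to look and compute and a tool call to move; the robot and the scene stay as the last step left them, time stands still between calls to the robot, and variables do not carry over. Pictures are saved under pics/ and viewed, at most 10 in all, crops included, and the job is handed in when it is done.

Besides the shell and the picture viewer there is one more tool, called as a command line: name --argument value ..., lists and objects as JSON in quotes. jog_arm: Moves the arm, as the interface text tells. Its arguments: {"type":"object","properties":{"moves":{"type":"array"},"newtons":{"type":"number"}},"required":["moves"]}

```bash
mkdir -p pics
cat > h.py <<'E'
import numpy as np, cv2, pickle
from station import arm
def grab(n,f):
    d=arm.grab_frame(n); cv2.imwrite(f'pics/{f}.png',d['img']); pickle.dump(d,open(f'pics/{f}.pkl','wb')); return d
def load(f): return pickle.load(open(f'pics/{f}.pkl','rb'))
def ray(d,u,v):
    f=240/np.tan(np.radians(d['fovy'])/2); E=np.array(d['extrinsics'])
    r=E[:3,:3]@np.array([(u-d['cx'])/f,-(v-d['cy'])/f,-1]); return E[:3,3],r
def atz(d,u,v,z):
    o,r=ray(d,u,v); return o+r*(z-o[2])/r[2]
def proj(d,p):
    f=240/np.tan(np.radians(d['fovy'])/2); E=np.array(d['extrinsics'])
    c=E[:3,:3].T@(np.array(p)-E[:3,3]); return d['cx']+f*c[0]/-c[2], d['cy']-f*c[1]/-c[2]
def tri(obs):
    A=np.zeros((3,3));b=np.zeros(3)
    for d,u,v in obs:
        o,r=ray(d,u,v); r=r/np.linalg.norm(r); P=np.eye(3)-np.outer(r,r); A+=P;b+=P@o
    return np.linalg.solve(A,b)
E
python3 - <<'E'
from h import *
for n in('scene','top'):
    d=grab(n,n+'0'); print({k:v for k,v in d.items() if k!='img'})
print(arm.state())
E
```

```text
{'fovy': 50.90412235499919, 'cx': 321.3326190194738, 'cy': 246.39990254318144, 'extrinsics': array([[-7.75195437e-01, -3.29674652e-01,  5.38875364e-01,
         1.23909560e+03],
       [ 6.31490588e-01, -4.27462451e-01,  6.46912274e-01,
         6.65762612e+02],
       [ 1.70784051e-02,  8.41778164e-01,  5.39553381e-01,
         7.88396159e+02],
       [ 0.00000000e+00,  0.00000000e+00,  0.00000000e+00,
         1.00000000e+00]])}
{'fovy': 46.337913600918654, 'cx': 316.49450767309577, 'cy': 243.80860605688517, 'extrinsics': array([[-1.78847904e-02,  9.89140117e-01, -1.45883392e-01,
         3.97678967e+02],
       [-9.99711172e-01, -2.00337669e-02, -1.32748337e-02,
        -8.34630437e+01],
       [-1.60532645e-02,  1.45603839e-01,  9.89212725e-01,
         1.36440170e+03],
       [ 0.00000000e+00,  0.00000000e+00,  0.00000000e+00,
         1.00000000e+00]])}
{'time': 0.1, 'qpos': array([-1.22636943e+00,  2.77092434e-01, -2.77551539e-02,  1.26799508e+00,
        7.16228266e-06,  1.46740485e+00]), 'qvel': array([ 0.00070949, -0.00033584,  0.00290391,  0.00149827, -0.00036192,
        0.00159748]), 'joint_efforts': array([ 7.75448279e-05, -4.46708536e+01,  2.96127963e+01,  8.47734773e-03,
       -9.96818108e-05,  8.93330252e-06]), 'position': array([ 270.5008373 , -563.03609298,  403.64372951]), 'tool_rot': array([-1.01617847e-03,  9.75036384e-01,  2.22042794e-01, -1.19456588e-04]), 'wrist_force': array([-0.13774302,  0.25695963,  0.17809092]), 'wrist_torque': array([ 0.01317124, -0.02030614,  0.03639015]), 'grip_force': 0.0, 'width': 1.002504041936555}
```

View pics/top0.png

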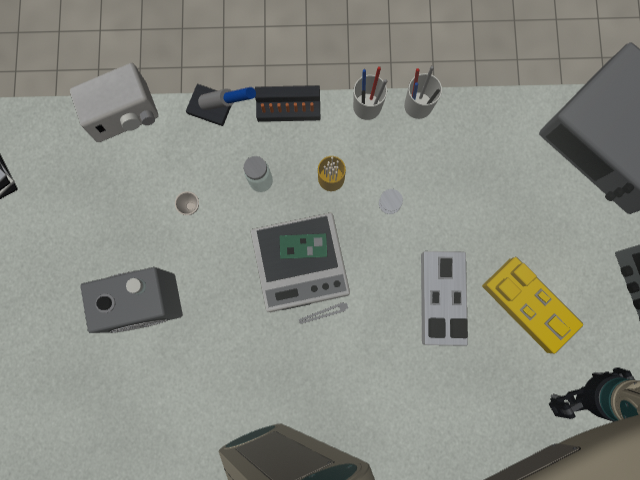

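View pics/scene0.png

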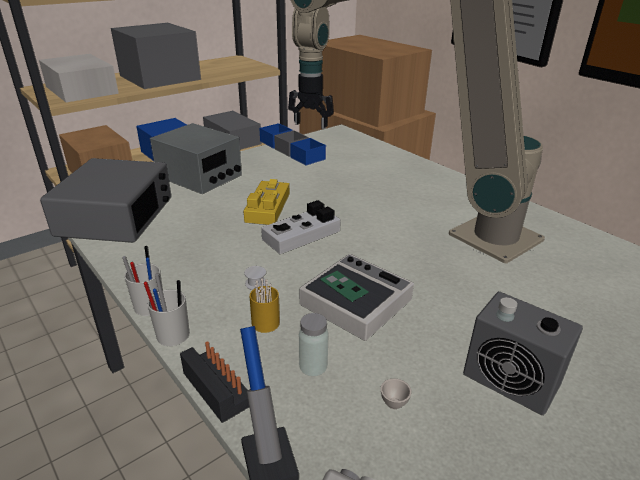

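Top view: the aluminium block is at (445,298) with its main rocker at (446,267). The yellow look-alike is at (533,305). The extractor is at (130,300), with its black button at (104,303) and the white pot at (133,286). The start key is the bar at (287,294). In the scene view the block is at (302,228), the button at (549,324) and the start key at about (389,278). One close crop comes next.

Run:
```python
from h import *
t=load('top0')['img'];s=load('scene0')['img']
def c(i,x,y,w,h): return cv2.resize(i[y:y+h,x:x+w],(400,300),interpolation=cv2.INTER_CUBIC)
m=np.vstack([np.hstack([c(t,380,240,132,99),c(s,256,196,88,66)]),np.hstack([c(t,250,235,100,75),c(s,460,290,120,90)])])
cv2.imwrite('pics/crop.png',m)
```

```text
(no output)
```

View pics/crop.png

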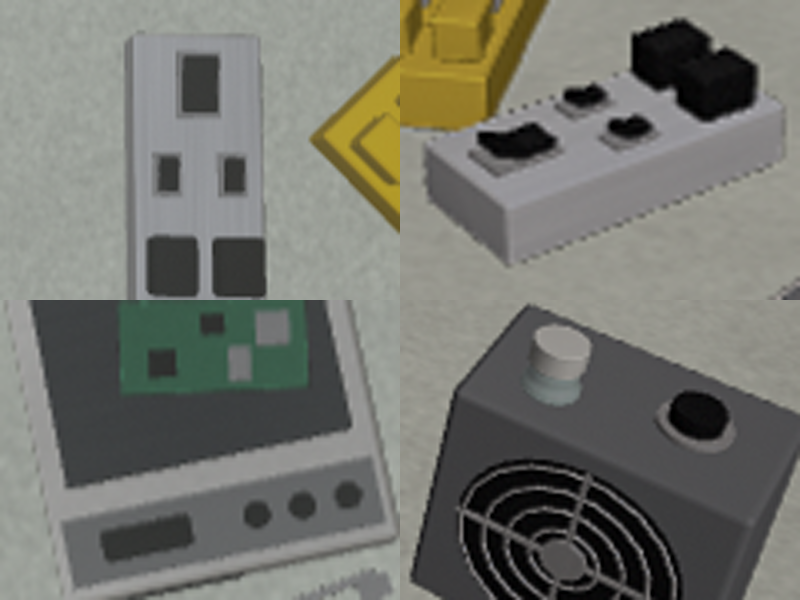

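Run:
```python
from h import *
t=load('top0');s=load('scene0')
for n,a,b,z in [('rocker',(445.7,267.7),(281.7,227),57),('key',(286.8,294.5),(389,277),69),('btn',(104,303),(550,324),176)]:
    print(n,tri([(t,*a),(s,*b)]).round(1),atz(t,*a,z).round(1),atz(s,*b,z).round(1))
a=atz(t,435.4,297.4,50);b=atz(t,457.2,297.4,50);print('small',a,b)
print('k1,k3',atz(t,314.2,288.5,69),atz(t,336.8,283.5,69))
print('pot top',atz(t,133,286,195))
st=arm.state();print(st['position'])
from scipy.spatial.transform import Rotation as R
print(R.from_quat(st['tool_rot'][[1,2,3,0]]).as_matrix().round(3))
```

```text
rocker [ 528.4 -367.4   51.7] [ 528.  -366.4   57. ] [ 533.4 -359.7   57. ]
key [472.1   5.1  63.7] [471.9   4.5  69. ] [477.5  10.1  69. ]
btn [454.8 389.3 169.8] [455.1 385.7 176. ] [461.6 392.8 176. ]
small [ 459.79527334 -340.4294876    50.        ] [ 458.84945935 -390.98735      50.        ]
k1,k3 [484.57397473 -58.91848754  69.        ] [ 495.12000015 -111.31765381   69.        ]
pot top [488.55712888 318.38539246 195.        ]
[ 270.5008373  -563.03609298  403.64372951]
[[ 0.901  0.433 -0.001]
 [ 0.433 -0.901  0.002]
 [ 0.    -0.002 -1.   ]]
```

jog_arm --moves '[{"slide": [3.7, -0.7, 0], "twist": [0, 0, 5], "fingers": 0}, {"slide": [7.4, -1.4, 0], "twist": [0, 0, 10], "fingers": 0}, {"slide": [11.1, -2.1, 0], "twist": [0, 0, 15], "fingers": 0}, {"slide": [14.8, -2.8, 0], "twist": [0, 0, 20], "fingers": 0}, {"slide": [18.5, -3.5, 0], "twist": [0, 0, 25.6], "fingers": 0}]' --newtons 40

```text
time: 0.52
position: [423.2, -450.4, 404.1]
tool_rot: [-0.0, 1.0, -0.002, -0.0]
wrist_force: [0.1, 0.1, 0.2]
width: 0.299
grip_force: 0.0
```

```bash
python3 -c "
from h import *
grab('wrist','w1')"
```

jog_arm --moves '[{"slide": [3, -2.2, 0], "twist": [0, 0, 0], "fingers": 0}, {"slide": [6, -4.4, 0], "twist": [0, 0, 0], "fingers": 0}, {"slide": [9, -6.6, 0], "twist": [0, 0, 0], "fingers": 0}, {"slide": [12, -8.7, 0], "twist": [0, 0, 0], "fingers": 0}, {"slide": [12, -8.7, 0], "twist": [0, 0, 0], "fingers": 0}]'

```text
time: 0.98
position: [546.0, -361.0, 404.0]
tool_rot: [-0.001, 1.0, 0.004, 0.001]
wrist_force: [-0.1, -1.1, -0.2]
width: 0.004
grip_force: 0.0
```

```bash
python3 -c "
from h import *
grab('wrist','w2')
a=load('w1')['img'];b=load('w2')['img']
cv2.imwrite('pics/w12.png',cv2.resize(np.hstack([a,b]),(800,300)))
d=load('w2');print(d['extrinsics'],d['fovy'],d['cx'],d['cy'],arm.state()['position'],arm.state()['width'])"
```

```text
[[ 8.37999110e-03  9.60339966e-01  2.78705804e-01  6.17822142e+02]
 [-9.99960816e-01  8.84324928e-03 -4.04953843e-04 -3.60092203e+02]
 [-2.85355826e-03 -2.78691489e-01  9.60376442e-01  3.73289684e+02]
 [ 0.00000000e+00  0.00000000e+00  0.00000000e+00  1.00000000e+00]] 71.34878707770339 323.9546330228809 240.07969461315176 [ 544.17911214 -362.50155929  403.89324609] -0.001930398566840886
```

View pics/w12.png

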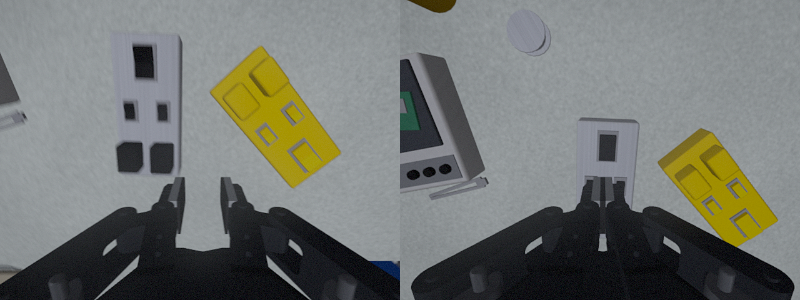

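Wrist views: the main rocker is at about (232,99) in w1 and (330,235) in w2, on the silver block. The yellow look-alike is to its right. I'll refine by blob.

Run:
```python
from h import *
def blob(f,x,y,r):
    d=load(f);g=cv2.cvtColor(d['img'],cv2.COLOR_BGR2GRAY)[y-r:y+r,x-r:x+r]
    n,l,s,c=cv2.connectedComponentsWithStats((g<80).astype('uint8'))
    k=l[r,r]; print(f,s[k],c[k]+[x-r,y-r], s[k][0]+x-r,s[k][1]+y-r); return (d,*(c[k]+[x-r,y-r]))
a=blob('w1',232,99,40);b=blob('w2',330,235,38)
t=load('top0');s=load('scene0')
print(tri([a,b]),atz(*a,57),atz(*b,57))
```

```text
w1 [  20   13   34   54 1611] [229.5487275   98.27560521] 212 72
w2 [  26   18   28   43 1085] [331.57788018 235.91336406] 318 215
[ 531.45687525 -367.66911675   60.02644245] [ 532.04899726 -367.2242702    57.        ] [ 530.36013414 -367.40519141   57.        ]
```

jog_arm --moves '[{"slide": [0.4, 0.4, 4], "twist": [0, 0, 0], "fingers": 0}, {"slide": [0.4, 0.4, 8], "twist": [0, 0, 0], "fingers": 0}, {"slide": [0.4, 0.4, 12], "twist": [0, 0, 0], "fingers": 0}, {"slide": [0.4, 0.4, 16], "twist": [0, 0, 0], "fingers": 0}, {"slide": [0.4, 0.4, 16], "twist": [0, 0, 0], "fingers": 0}]'

```text
time: 1.45
position: [541.8, -366.7, 235.7]
tool_rot: [-0.005, 1.0, -0.0, -0.006]
wrist_force: [-0.7, 1.8, -1.0]
width: 0.0
grip_force: 0.0
```

Run:
```python
from h import *
d=grab('wrist','w3'); s=grab('scene','s3'); st=arm.state();print(st['position'],st['wrist_force'],st['tool_rot'])
i=s['img'][170:260,240:360]
cv2.imwrite('pics/c3.png',np.hstack([cv2.resize(d['img'][180:480,200:500],(400,400)),cv2.resize(i,(400,300),interpolation=cv2.INTER_CUBIC).copy() if 0 else cv2.resize(i,(400,400),interpolation=cv2.INTER_CUBIC)]))
```

```text
[ 544.59854857 -368.66130564  243.30919412] [-0.48453025  0.0480074   1.20858744] [-1.45423713e-03  9.99996894e-01  5.32796790e-05 -2.02364478e-03]
```

View pics/c3.png

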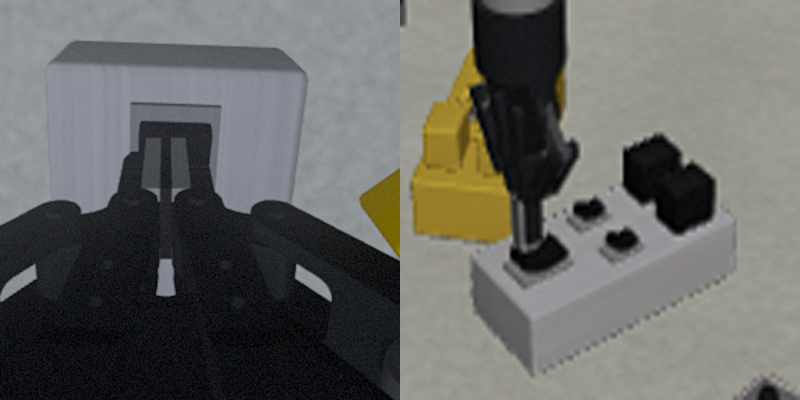

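The fingertips stand over the far half of the main rocker, about 10 mm above it. Now I'll press slowly.

jog_arm --moves '[{"slide": [0.3, -0.1, 0.3], "twist": [0, 0, 0], "fingers": 0}, {"slide": [0.3, -0.1, 0.6], "twist": [0, 0, 0], "fingers": 0}, {"slide": [0.3, -0.1, 0.9], "twist": [0, 0, 0], "fingers": 0}, {"slide": [0.3, -0.1, 1.1], "twist": [0, 0, 0], "fingers": 0}, {"slide": [0.3, -0.1, 1.3], "twist": [0, 0, 0], "fingers": 0}]'

```text
time: 1.97
position: [549.8, -368.0, 233.2]
tool_rot: [0.001, 1.0, 0.001, 0.001]
wrist_force: [0.7, -0.1, 3.3]
width: -0.002
grip_force: 1.9
```

jog_arm --moves '[{"slide": [0, 0, 0.1], "twist": [0, 0, 0], "fingers": 0}, {"slide": [0, 0, 0.2], "twist": [0, 0, 0], "fingers": 0}, {"slide": [0, 0, 0.2], "twist": [0, 0, 0], "fingers": 0}, {"slide": [0, 0, 0.3], "twist": [0, 0, 0], "fingers": 0}, {"slide": [0, 0, 0.3], "twist": [0, 0, 0], "fingers": 0}]'

```text
time: 2.38
position: [549.6, -368.0, 229.3]
tool_rot: [0.001, 1.0, 0.001, 0.001]
wrist_force: [3.0, -0.8, 3.0]
width: -0.001
grip_force: 1.8
```

jog_arm --moves '[{"slide": [0, 0, 0.1], "twist": [0, 0, 0], "fingers": 0}, {"slide": [0, 0, 0.1], "twist": [0, 0, 0], "fingers": 0}, {"slide": [0, 0, 0.2], "twist": [0, 0, 0], "fingers": 0}, {"slide": [0, 0, 0.2], "twist": [0, 0, 0], "fingers": 0}, {"slide": [0, 0, 0.2], "twist": [0, 0, 0], "fingers": 0}]'

```text
time: 2.8
position: [549.6, -367.9, 228.3]
tool_rot: [0.001, 1.0, 0.001, 0.001]
wrist_force: [1.6, 0.3, 9.7]
width: 0.004
grip_force: 5.0
```

jog_arm --moves '[{"slide": [0, 0, 0.1], "twist": [0, 0, 0], "fingers": 0}, {"slide": [0, 0, 0.1], "twist": [0, 0, 0], "fingers": 0}, {"slide": [0, 0, 0.1], "twist": [0, 0, 0], "fingers": 0}, {"slide": [0, 0, 0.1], "twist": [0, 0, 0], "fingers": 0}, {"slide": [0, 0, 0.1], "twist": [0, 0, 0], "fingers": 0}]'

```text
time: 3.22
position: [549.6, -367.9, 228.2]
tool_rot: [0.001, 1.0, 0.001, 0.001]
wrist_force: [1.0, 1.6, 14.1]
width: -0.003
grip_force: 7.1
```

The force has climbed with no further travel, so the rocker is at its stop. I'll retract and move to the extractor.

jog_arm --moves '[{"slide": [0, 0, -2], "twist": [0, 0, 0], "fingers": 0}, {"slide": [0, 0, -6], "twist": [0, 0, 0], "fingers": 0}, {"slide": [0, 0, -10], "twist": [0, 0, 0], "fingers": 0}, {"slide": [0, 0, -14], "twist": [0, 0, 0], "fingers": 0}, {"slide": [0, 0, -18], "twist": [0, 0, 0], "fingers": 0}]'

```text
time: 3.63
position: [547.6, -366.9, 405.2]
tool_rot: [-0.001, 1.0, 0.0, -0.003]
wrist_force: [0.7, -0.7, -0.3]
width: -0.002
grip_force: 0.0
```

jog_arm --moves '[{"slide": [-1.5, -2.5, -2], "twist": [0, 0, 0], "fingers": 0}, {"slide": [-3, -6, -2], "twist": [0, 0, 0], "fingers": 0}, {"slide": [-3, -10, -2], "twist": [0, 0, 0], "fingers": 0}, {"slide": [-3, -14, -2], "twist": [0, 0, 0], "fingers": 0}, {"slide": [-3, -18, -2], "twist": [0, 0, 0], "fingers": 0}]'

```text
time: 4.05
position: [517.0, -186.1, 424.0]
tool_rot: [-0.001, 1.0, -0.0, -0.003]
wrist_force: [0.7, -0.1, 0.6]
width: 0.002
grip_force: 0.0
```

Run:
```python
from h import *
a=grab('top','t4')['img'];s=grab('scene','s4')['img'];st=arm.state();print(st['position'],st['time'])
c=lambda i,x,y,w,h: cv2.resize(i[y:y+h,x:x+w],(400,400),interpolation=cv2.INTER_CUBIC)
cv2.imwrite('pics/c4.png',np.hstack([c(a,400,240,110,110),c(s,250,180,100,100)]))
```

```text
[ 516.86672612 -182.77061555  423.9244771 ] 4.15
```

View pics/c4.png

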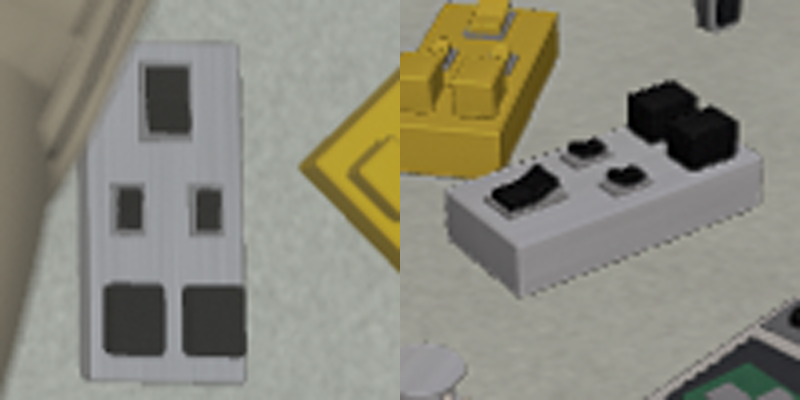

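The rocker has tipped over: its near half is now raised, and the block and small rockers are unchanged. Moving to the extractor.

jog_arm --moves '[{"slide": [-0.6, -4, 0], "twist": [0, 0, 0], "fingers": 0}, {"slide": [-1.2, -8, 0], "twist": [0, 0, 0], "fingers": 0}, {"slide": [-1.8, -12, 0], "twist": [0, 0, 0], "fingers": 0}, {"slide": [-2.4, -16, 0], "twist": [0, 0, 0], "fingers": 0}, {"slide": [-3, -20, 0], "twist": [0, 0, 0], "fingers": 0}]'

```text
time: 4.57
position: [487.4, 13.2, 424.2]
tool_rot: [0.0, 1.0, -0.0, -0.002]
wrist_force: [1.1, -0.2, 1.0]
width: -0.001
grip_force: 0.0
```

jog_arm --moves '[{"slide": [-0.6, -4, 0], "twist": [0, 0, 0], "fingers": 0}, {"slide": [-1.2, -8, 0], "twist": [0, 0, 0], "fingers": 0}, {"slide": [-1.8, -12, 0], "twist": [0, 0, 0], "fingers": 0}, {"slide": [-2.4, -16, 0], "twist": [0, 0, 0], "fingers": 0}, {"slide": [-3, -20, 0], "twist": [0, 0, 0], "fingers": 0}]'

```text
time: 4.98
position: [468.6, 89.6, 424.7]
tool_rot: [-0.013, 1.0, 0.024, -0.002]
wrist_force: [0.2, 0.3, 0.7]
width: -0.002
grip_force: 0.0
```

jog_arm --moves '[{"slide": [0, -4, 0], "twist": [0, 0, 0], "fingers": 0}, {"slide": [0, -8, 0], "twist": [0, 0, 0], "fingers": 0}, {"slide": [0, -11, 0], "twist": [0, 0, 0], "fingers": 0}, {"slide": [0, -12, 0], "twist": [0, 0, 0], "fingers": 0}, {"slide": [0, -12, 0], "twist": [0, 0, 0], "fingers": 0}]'

```text
time: 5.4
position: [472.5, 116.4, 428.2]
tool_rot: [-0.027, 0.998, 0.048, -0.002]
wrist_force: [-0.2, 0.0, -0.1]
width: -0.002
grip_force: 0.0
```

```bash
python3 -c "
from h import *
grab('wrist','w5')
print(arm.state()['position'])"
```

```text
[472.53619257 116.47762836 428.24027911]
```

jog_arm --moves '[{"slide": [0, -3, 0], "twist": [0, 0, 0], "fingers": 0}, {"slide": [0, -5, 0], "twist": [0, 0, 0], "fingers": 0}, {"slide": [0, -5, 0], "twist": [0, 0, 0], "fingers": 0}, {"slide": [0, -5, 0], "twist": [0, 0, 0], "fingers": 0}, {"slide": [0, -5, 0], "twist": [0, 0, 0], "fingers": 0}]'

```text
time: 5.87
position: [471.5, 137.3, 430.8]
tool_rot: [-0.037, 0.997, 0.067, -0.003]
wrist_force: [-0.3, -1.0, -0.2]
width: -0.005
grip_force: 0.0
```

```bash
python3 -c "
from h import *
grab('wrist','w6')
print(arm.state()['position'])
cv2.imwrite('pics/w56.png',cv2.resize(np.hstack([load('w5')['img'],load('w6')['img']]),(800,300)))"
```

```text
[471.48484163 137.1475474  430.76179625]
```

View pics/w56.png

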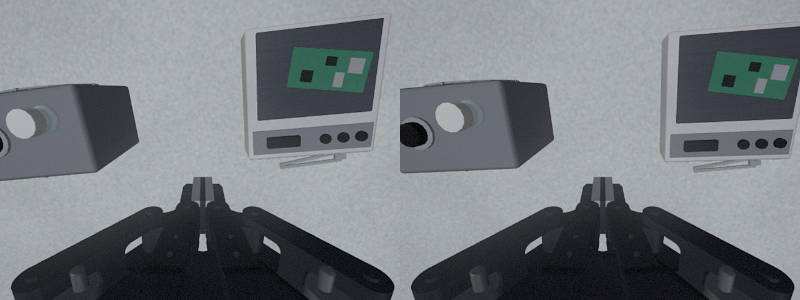

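```bash
python3 -c "
from h import *
print(arm.state()['qpos'].round(3)); d=load('w6');print(d['extrinsics'].round(3))"
```

```text
[ 0.133  0.023 -0.269  1.281  0.075  3.141]
[[ 1.34000e-01  9.48000e-01  2.89000e-01  5.42245e+02]
 [-9.88000e-01  1.50000e-01 -3.40000e-02  1.49469e+02]
 [-7.60000e-02 -2.81000e-01  9.57000e-01  3.99941e+02]
 [ 0.00000e+00  0.00000e+00  0.00000e+00  1.00000e+00]]
```

Joint 6 has reached its limit, so I'll turn the tool the other way.

jog_arm --moves '[{"slide": [0, 0, 0], "twist": [0, 0, -7], "fingers": 0}, {"slide": [0, 0, 0], "twist": [0, 0, -14], "fingers": 0}, {"slide": [0, 0, 0], "twist": [0, 0, -21], "fingers": 0}, {"slide": [0, 0, 0], "twist": [0, 0, -28], "fingers": 0}, {"slide": [0, 0, 0], "twist": [0, 0, -35], "fingers": 0}]'

```text
time: 6.33
position: [471.5, 136.9, 430.7]
tool_rot: [-0.037, 0.93, 0.366, 0.008]
wrist_force: [0.7, 0.7, -0.2]
width: -0.004
grip_force: 0.0
```

```bash
python3 -c "
from h import *
from scipy.spatial.transform import Rotation as R
st=arm.state();print(st['qpos'].round(3),st['position']); print(R.from_quat(st['tool_rot'][[1,2,3,0]]).as_matrix().round(3))"
```

```text
[ 0.133  0.023 -0.269  1.28   0.075  2.524] [471.51868878 136.88013291 430.74351152]
[[ 0.732  0.682 -0.012]
 [ 0.68  -0.729  0.074]
 [ 0.042 -0.062 -0.997]]
```

```bash
cat >> h.py <<'E'
from scipy.spatial.transform import Rotation as R
def cmd(p,yaw):
    st=arm.state();M=R.from_quat(st['tool_rot'][[1,2,3,0]])
    T=R.from_euler('z',yaw,degrees=True)*R.from_euler('x',180,degrees=True)
    print('slide cm',(M.inv().apply(np.array(p)-st['position'])/10).round(2),'twist',np.degrees((M.inv()*T).as_rotvec()).round(2))
E
python3 -c "
from h import *
cmd([459,360,424],70)"
```

```text
slide cm [ 14.24 -17.08   2.35] twist [ -2.94  -3.21 -26.99]
```

jog_arm --moves '[{"slide": [2.4, -2.8, 0.4], "twist": [-0.7, -0.8, -6], "fingers": 0}, {"slide": [4.8, -5.7, 0.8], "twist": [-1.5, -1.6, -13], "fingers": 0}, {"slide": [7.1, -8.5, 1.2], "twist": [-2.2, -2.4, -19], "fingers": 0}, {"slide": [9.5, -11.4, 1.6], "twist": [-2.9, -3.2, -25], "fingers": 0}, {"slide": [11.9, -14.2, 2.0], "twist": [-2.9, -3.2, -27], "fingers": 0}]'

```text
time: 6.75
position: [462.3, 324.7, 424.7]
tool_rot: [-0.0, 0.82, 0.573, -0.0]
wrist_force: [0.3, -0.3, 0.5]
width: 0.002
grip_force: 0.0
```

```bash
python3 -c "
from h import *
grab('wrist','w7')
st=arm.state();print(st['position'],st['qpos'].round(3))
cmd([459,375,424],70)"
```

```text
[462.27752088 329.67564395 424.36149572] [ 0.504  0.164 -0.125  1.278  0.006  2.422]
slide cm [ 4.15 -1.85  0.07] twist [-0.14 -0.35  0.13]
```

jog_arm --moves '[{"slide": [1.5, -0.7, 0], "twist": [0, 0, 0], "fingers": 0}, {"slide": [3, -1.4, 0], "twist": [0, 0, 0], "fingers": 0}, {"slide": [3.8, -1.8, 0], "twist": [0, 0, 0], "fingers": 0}, {"slide": [3.8, -1.8, 0], "twist": [0, 0, 0], "fingers": 0}, {"slide": [3.8, -1.8, 0], "twist": [0, 0, 0], "fingers": 0}]'

```text
time: 7.22
position: [459.0, 364.7, 424.6]
tool_rot: [-0.0, 0.821, 0.571, -0.0]
wrist_force: [-1.4, -0.3, -0.2]
width: -0.001
grip_force: 0.0
```

```bash
python3 -c "
from h import *
grab('wrist','w8')
print(arm.state()['position'])
cv2.imwrite('pics/w78.png',cv2.resize(np.hstack([load('w7')['img'],load('w8')['img']]),(800,300)))"
```

```text
[459.07148442 364.31890947 424.66749924]
```

View pics/w78.png

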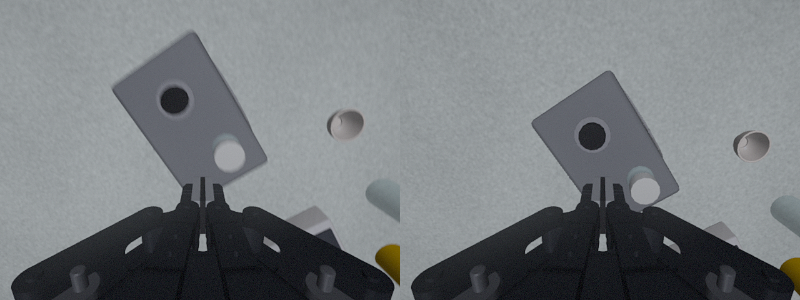

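The extractor's button is at w7 (175,100)·1.6 and w8 (192,136)·1.6. The pot is closer to the camera, beside the fingers.

Run:
```python
from h import *
def blob(f,x,y,r):
    d=load(f);g=cv2.cvtColor(d['img'],cv2.COLOR_BGR2GRAY)[y-r:y+r,x-r:x+r]
    n,l,s,c=cv2.connectedComponentsWithStats((g<60).astype('uint8'))
    k=l[r,r]; print(f,s[k],c[k]+[x-r,y-r]); return (d,*(c[k]+[x-r,y-r]))
a=blob('w7',280,160,50);b=blob('w8',307,218,45)
print(tri([a,b]),atz(*a,176),atz(*b,176))
p=atz(*b,176); print('pot',atz(load('w7'),230*1.6,156*1.6,195),atz(load('w8'),245*1.6,191*1.6,195))
cmd([p[0],p[1],370],70)
```

```text
w7 [  27   30   45   42 1447] [278.78921907 160.34968901]
w8 [  24   23   43   44 1481] [307.06076975 217.66981769]
[457.15698251 391.70606996 180.64666281] [456.42219248 391.68915606 176.        ] [456.65445486 390.83334493 176.        ]
pot [490.89501384 322.25922803 195.        ] [490.15991768 319.9993257  195.        ]
slide cm [ 2.4  -1.14  5.47] twist [-0.06  0.02 -0.35]
```

jog_arm --moves '[{"slide": [1.2, -0.6, 1], "twist": [0, 0, 0], "fingers": 0}, {"slide": [2.4, -1.1, 2.5], "twist": [0, 0, 0], "fingers": 0}, {"slide": [2.4, -1.1, 4], "twist": [0, 0, 0], "fingers": 0}, {"slide": [2.4, -1.1, 5], "twist": [0, 0, 0], "fingers": 0}, {"slide": [2.4, -1.1, 5.5], "twist": [0, 0, 0], "fingers": 0}]'

```text
time: 7.68
position: [456.5, 390.6, 367.5]
tool_rot: [-0.001, 0.821, 0.571, -0.002]
wrist_force: [-1.0, 0.6, -0.4]
width: 0.003
grip_force: 0.0
```

jog_arm --moves '[{"slide": [0, 0, 0.5], "twist": [0, 0, 0], "fingers": 0}, {"slide": [0, 0, 0.9], "twist": [0, 0, 0], "fingers": 0}, {"slide": [0, 0, 1.2], "twist": [0, 0, 0], "fingers": 0}, {"slide": [0, 0, 1.5], "twist": [0, 0, 0], "fingers": 0}, {"slide": [0, 0, 1.8], "twist": [0, 0, 0], "fingers": 0}]'

```text
time: 8.1
position: [457.2, 391.4, 352.2]
tool_rot: [-0.001, 0.821, 0.571, 0.0]
wrist_force: [0.0, -0.5, 0.3]
width: -0.006
grip_force: 0.0
```

jog_arm --moves '[{"slide": [0, 0, 0.2], "twist": [0, 0, 0], "fingers": 0}, {"slide": [0, 0, 0.4], "twist": [0, 0, 0], "fingers": 0}, {"slide": [0, 0, 0.6], "twist": [0, 0, 0], "fingers": 0}, {"slide": [0, 0, 0.8], "twist": [0, 0, 0], "fingers": 0}, {"slide": [0, 0, 0.9], "twist": [0, 0, 0], "fingers": 0}]'

```text
time: 8.52
position: [457.1, 391.4, 343.0]
tool_rot: [-0.0, 0.821, 0.571, 0.0]
wrist_force: [0.5, -0.9, 2.9]
width: 0.001
grip_force: 1.4
```

jog_arm --moves '[{"slide": [0, 0, 0.1], "twist": [0, 0, 0], "fingers": 0}, {"slide": [0, 0, 0.2], "twist": [0, 0, 0], "fingers": 0}, {"slide": [0, 0, 0.3], "twist": [0, 0, 0], "fingers": 0}, {"slide": [0, 0, 0.3], "twist": [0, 0, 0], "fingers": 0}, {"slide": [0, 0, 0.3], "twist": [0, 0, 0], "fingers": 0}]'

```text
time: 8.93
position: [457.0, 391.4, 341.4]
tool_rot: [-0.0, 0.821, 0.571, 0.0]
wrist_force: [-2.6, -2.4, 9.6]
width: 0.0
grip_force: 4.4
```

jog_arm --moves '[{"slide": [0, 0, 0.1], "twist": [0, 0, 0], "fingers": 0}, {"slide": [0, 0, 0.1], "twist": [0, 0, 0], "fingers": 0}, {"slide": [0, 0, 0.1], "twist": [0, 0, 0], "fingers": 0}, {"slide": [0, 0, 0.1], "twist": [0, 0, 0], "fingers": 0}, {"slide": [0, 0, 0.1], "twist": [0, 0, 0], "fingers": 0}]'

```text
time: 9.35
position: [457.0, 391.4, 341.3]
tool_rot: [-0.0, 0.821, 0.571, 0.001]
wrist_force: [-3.6, -2.6, 12.1]
width: -0.002
grip_force: 6.4
```

The button is in and at its stop. Retracting.

jog_arm --moves '[{"slide": [0, 0, -1], "twist": [0, 0, 0], "fingers": 0}, {"slide": [0, 0, -3], "twist": [0, 0, 0], "fingers": 0}, {"slide": [0, 0, -6], "twist": [0, 0, 0], "fingers": 0}, {"slide": [0, 0, -8], "twist": [0, 0, 0], "fingers": 0}, {"slide": [0, 0, -8.5], "twist": [0, 0, 0], "fingers": 0}]'

```text
time: 9.77
position: [458.0, 392.1, 428.0]
tool_rot: [-0.001, 0.821, 0.571, 0.003]
wrist_force: [1.2, -0.2, 0.2]
width: 0.0
grip_force: 0.0
```

```bash
python3 -c "
from h import *
cmd([466,200,424],45)"
```

```text
slide cm [-17.74   7.42   0.31] twist [ 0.09 -0.4  24.68]
```

jog_arm --moves '[{"slide": [-3.5, 1.5, 0], "twist": [0, 0, 5], "fingers": 0}, {"slide": [-7, 3, 0], "twist": [0, 0, 10], "fingers": 0}, {"slide": [-10.6, 4.4, 0], "twist": [0, 0, 15], "fingers": 0}, {"slide": [-14.2, 5.9, 0], "twist": [0, 0, 20], "fingers": 0}, {"slide": [-17.7, 7.4, 0], "twist": [0, 0, 25], "fingers": 0}]'

```text
time: 10.18
position: [464.4, 198.1, 422.6]
tool_rot: [-0.001, 0.926, 0.378, -0.001]
wrist_force: [0.4, -1.1, -0.7]
width: -0.001
grip_force: 0.0
```

```bash
python3 -c "
from h import *
cmd([470,25,380],15)"
```

```text
slide cm [-11.72  12.75   4.25] twist [-0.08  0.09 29.48]
```

jog_arm --moves '[{"slide": [-2.3, 2.5, 0.8], "twist": [0, 0, 6], "fingers": 0}, {"slide": [-4.7, 5.1, 1.6], "twist": [0, 0, 12], "fingers": 0}, {"slide": [-7, 7.6, 2.5], "twist": [0, 0, 18], "fingers": 0}, {"slide": [-9.4, 10.2, 3.3], "twist": [0, 0, 24], "fingers": 0}, {"slide": [-11.7, 12.7, 4.2], "twist": [0, 0, 29.5], "fingers": 0}]'

```text
time: 10.6
position: [470.5, 25.4, 380.4]
tool_rot: [-0.001, 0.992, 0.13, -0.001]
wrist_force: [0.6, -0.3, -0.7]
width: 0.001
grip_force: 0.0
```

jog_arm --moves '[{"slide": [0, 0.8, 0], "twist": [0, 0, 0], "fingers": 0}, {"slide": [0, 1.5, 0], "twist": [0, 0, 0], "fingers": 0}, {"slide": [0, 1.5, 0], "twist": [0, 0, 0], "fingers": 0}, {"slide": [0, 1.5, 0], "twist": [0, 0, 0], "fingers": 0}, {"slide": [0, 1.5, 0], "twist": [0, 0, 0], "fingers": 0}]'

```text
time: 11.02
position: [475.1, 13.6, 381.7]
tool_rot: [-0.001, 0.991, 0.133, -0.0]
wrist_force: [-0.3, 0.3, -0.3]
width: -0.001
grip_force: 0.0
```

```bash
python3 -c "
from h import *
w=grab('wrist','w9');s=grab('scene','s9')
print(arm.state()['position'],arm.state()['qpos'].round(3))
cv2.imwrite('pics/c9.png',np.hstack([cv2.resize(w['img'],(480,360)),cv2.resize(s['img'][290:410,460:565],(315,360))]))"
```

```text
[475.05519894  13.69090344 381.7757877 ] [-1.080e-01  2.400e-02 -3.720e-01  1.175e+00  1.000e-03  2.767e+00]
```

View pics/c9.png

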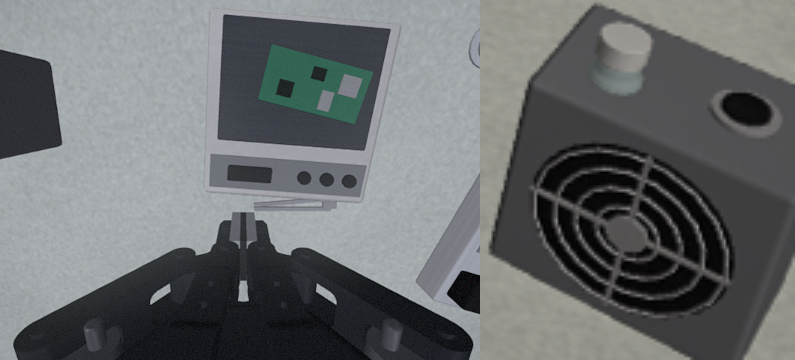

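The button is in, with the extractor and pot in place. The start key is at about (249,173) in this view.

Run:
```python
from h import *
d=load('w9');x,y,r=332,231,36
g=cv2.cvtColor(d['img'],cv2.COLOR_BGR2GRAY)[y-r:y+r,x-r:x+r]
n,l,s,c=cv2.connectedComponentsWithStats((g<70).astype('uint8'));k=l[r,r]
q=c[k]+[x-r,y-r];print(s[k],q,atz(d,*q,69),tri([(d,*q),(load('top0'),286.8,294.5)]))
print('k1',atz(d,304/.75,178/.75,69))
p=atz(d,*q,69);cmd([p[0],p[1],255],12)
```

```text
[   7   25   60   24 1194] [332.3760469 231.5561139] [474.11800846   6.45809423  69.        ] [472.25312275   5.38405124  60.83893261]
k1 [486.00411383 -56.59069501  69.        ]
slide cm [-0.28  0.69 12.68] twist [-0.06  0.    3.31]
```

jog_arm --moves '[{"slide": [-0.3, 0.7, 3], "twist": [0, 0, 3], "fingers": 0}, {"slide": [-0.3, 0.7, 6], "twist": [0, 0, 3], "fingers": 0}, {"slide": [-0.3, 0.7, 9], "twist": [0, 0, 3], "fingers": 0}, {"slide": [-0.3, 0.7, 11], "twist": [0, 0, 3], "fingers": 0}, {"slide": [-0.3, 0.7, 12], "twist": [0, 0, 3], "fingers": 0}]'

```text
time: 11.53
position: [472.2, 6.1, 258.8]
tool_rot: [-0.001, 0.994, 0.107, -0.003]
wrist_force: [-0.3, -0.3, -0.3]
width: 0.001
grip_force: 0.0
```

jog_arm --moves '[{"slide": [0, 0, 0.3], "twist": [0, 0, 0], "fingers": 0}, {"slide": [0, 0, 0.6], "twist": [0, 0, 0], "fingers": 0}, {"slide": [0, 0, 0.9], "twist": [0, 0, 0], "fingers": 0}, {"slide": [0, 0, 1.2], "twist": [0, 0, 0], "fingers": 0}, {"slide": [0, 0, 1.3], "twist": [0, 0, 0], "fingers": 0}]'

```text
time: 11.95
position: [474.4, 5.1, 249.3]
tool_rot: [-0.0, 0.994, 0.106, 0.001]
wrist_force: [-0.6, -0.2, -0.7]
width: -0.0
grip_force: 0.0
```

Tip is at 76 mm. Next I'll press in a few steps, then hold.

jog_arm --moves '[{"slide": [0, 0, 0.3], "twist": [0, 0, 0], "fingers": 0}, {"slide": [0, 0, 0.6], "twist": [0, 0, 0], "fingers": 0}, {"slide": [0, 0, 0.9], "twist": [0, 0, 0], "fingers": 0}, {"slide": [0, 0, 1.1], "twist": [0, 0, 0], "fingers": 0}, {"slide": [0, 0, 1.3], "twist": [0, 0, 0], "fingers": 0}]'

```text
time: 12.37
position: [474.4, 5.0, 237.0]
tool_rot: [-0.0, 0.994, 0.106, 0.0]
wrist_force: [-6.8, -0.2, 27.9]
width: -0.0
grip_force: 14.2
```

jog_arm --moves '[{"slide": [0, 0, 0.1], "twist": [0, 0, 0], "fingers": 0}, {"slide": [0, 0, 0.1], "twist": [0, 0, 0], "fingers": 0}, {"slide": [0, 0, 0.1], "twist": [0, 0, 0], "fingers": 0}, {"slide": [0, 0, 0.1], "twist": [0, 0, 0], "fingers": 0}, {"slide": [0, 0, 0.1], "twist": [0, 0, 0], "fingers": 0}]'

```text
time: 12.78
position: [474.3, 5.1, 237.2]
tool_rot: [-0.0, 0.994, 0.106, 0.0]
wrist_force: [-5.7, 1.3, 20.9]
width: 0.0
grip_force: 10.4
```

At the stop: tip 64 mm, 21 N. Holding well past one second.

jog_arm --moves '[{"slide": [0, 0, 0], "twist": [0, 0, 0], "fingers": 0}, {"slide": [0, 0, 0], "twist": [0, 0, 0], "fingers": 0}, {"slide": [0, 0, 0], "twist": [0, 0, 0], "fingers": 0}, {"slide": [0, 0, 0], "twist": [0, 0, 0], "fingers": 0}, {"slide": [0, 0, 0], "twist": [0, 0, 0], "fingers": 0}]'

```text
time: 13.2
position: [474.3, 5.1, 237.1]
tool_rot: [-0.0, 0.994, 0.106, 0.0]
wrist_force: [-6.4, 1.3, 20.4]
width: 0.004
grip_force: 10.4
```

jog_arm --moves '[{"slide": [0, 0, 0], "twist": [0, 0, 0], "fingers": 0}, {"slide": [0, 0, 0], "twist": [0, 0, 0], "fingers": 0}, {"slide": [0, 0, 0], "twist": [0, 0, 0], "fingers": 0}, {"slide": [0, 0, 0], "twist": [0, 0, 0], "fingers": 0}, {"slide": [0, 0, 0], "twist": [0, 0, 0], "fingers": 0}]'

```text
time: 13.62
position: [474.3, 5.1, 237.1]
tool_rot: [-0.0, 0.994, 0.106, 0.0]
wrist_force: [-6.8, 0.6, 21.2]
width: -0.002
grip_force: 10.4
```

jog_arm --moves '[{"slide": [0, 0, 0], "twist": [0, 0, 0], "fingers": 0}, {"slide": [0, 0, 0], "twist": [0, 0, 0], "fingers": 0}, {"slide": [0, 0, 0], "twist": [0, 0, 0], "fingers": 0}, {"slide": [0, 0, 0], "twist": [0, 0, 0], "fingers": 0}, {"slide": [0, 0, 0], "twist": [0, 0, 0], "fingers": 0}]'

```text
time: 14.03
position: [474.3, 5.1, 237.1]
tool_rot: [-0.0, 0.994, 0.106, 0.0]
wrist_force: [-6.6, 1.8, 20.7]
width: 0.001
grip_force: 10.4
```

jog_arm --moves '[{"slide": [0, 0, -1], "twist": [0, 0, 0], "fingers": 0}, {"slide": [0, 0, -3], "twist": [0, 0, 0], "fingers": 0}, {"slide": [0, 0, -6], "twist": [0, 0, 0], "fingers": 0}, {"slide": [0, 0, -9], "twist": [0, 0, 0], "fingers": 0}, {"slide": [0, 0, -12], "twist": [0, 0, 0], "fingers": 0}]'

```text
time: 14.45
position: [473.3, 5.1, 355.2]
tool_rot: [-0.001, 0.994, 0.106, -0.001]
wrist_force: [0.5, -0.5, 0.7]
width: -0.002
grip_force: 0.0
```

jog_arm --moves '[{"slide": [0, 0, -2], "twist": [0, 0, 0], "fingers": 0}, {"slide": [0, 0, -3], "twist": [0, 0, 0], "fingers": 0}, {"slide": [0, 0, -3], "twist": [0, 0, 0], "fingers": 0}, {"slide": [0, 0, -3], "twist": [0, 0, 0], "fingers": 0}, {"slide": [0, 0, -3], "twist": [0, 0, 0], "fingers": 0}]'

```text
time: 14.87
position: [473.1, 5.1, 382.6]
tool_rot: [-0.001, 0.994, 0.106, -0.002]
wrist_force: [-0.3, -0.1, -0.1]
width: -0.004
grip_force: 0.0
```

```bash
python3 -c "
from h import *
s=grab('scene','s10')
cv2.imwrite('pics/c10.png',cv2.resize(s['img'][160:430,230:590],(800,600)))"
```

```text
(no output)
```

View pics/c10.png

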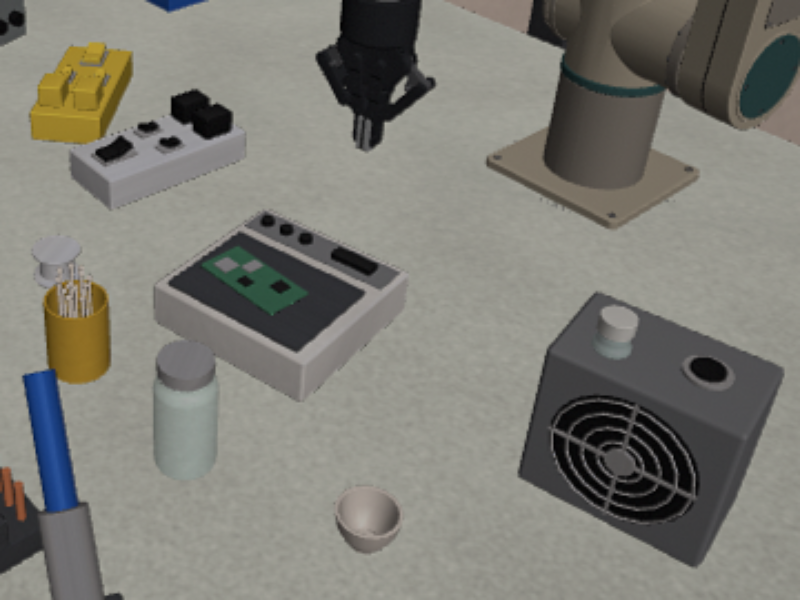

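The rocker is on, the button is in, the start key is up, nothing is displaced and the arm is clear.

```bash
python3 -c "
from station import arm
print(arm.close_job())"
```

```text
the job is handed in; nothing more can be done
None
```

The preheating station was switched on in the required order (main rocker, fan button, start key held over 1.2 s and released), and the job was handed in at about 15 s; the last picture showed nothing disturbed, but the hand-in returned no verdict.

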